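Take the tape roll off its peg and complete the row

ROBOT

A 6-joint arm with a two-finger parallel gripper is mounted at the origin on the work surface. World frame = base frame: x ahead of the robot, y to its left, z up, the work surface at z = 0. Lengths are in m, angles in rad, forces in N, time in s.
With the tool pointing down it reaches from about 0.2 to 0.875 m from the base axis. Payload 3.4 kg.
Tool frame: the origin (TCP) lies on the centre line of the jaws, within the pads' length; the fingertips stand 17 mm ahead of it and the grasp point (between the pads) lies 2 mm behind it; y points along the fingers, z is the direction in which the jaws open and shut, and the axes are right-handed (so a half turn about y gives the same grasp; the last joint's range is limited). The gripper opens to 94 mm and grips with 3 to 60 N. Pads are 16 mm wide; open, the fingers measure 119 mm over their backs; the gripper's body (75 mm by 177 mm) begins 78 mm behind the grasp point.
Start: joints at [-1.353, 0.276, 1.505, -0, 1.361, -0.121], TCP at [0.191, -0.542, 0.222] pointing down, gripper open.
Joint ranges: [-2.89, 2.89], [-0.75, 2.08], [0.22, 2.7], [-1.18, 4.32], [0.11, 2.71], [-2.7, 2.7]. Speed limits (rad/s): [2.57, 2.57, 3.14, 3.14, 3.14, 3.14].

INTERFACE

Orientations are given as [roll, pitch, yaw] about the fixed x, y, z axes, in that order (R = Rz(yaw) Ry(pitch) Rx(roll)).
In Python, from workcell import manip, read_camera, spot_in gives the robot as it stands.
- The arm moves only by the tool drive_tool, never from a script. Its argument "plan" is a list of rows, each an object with "grip": the opening, from -1 (shut) to 1 (fully open); "travel": the shift along the world's x, y, z in m, a list of three; "spin": the turn about the world's z in rad. A call has 1 to 10 rows; each row shifts and turns the commanded pose from where the row before left it; what a row does not reach is not made up. A row lasts 1/8 s, in which the tool goes at most 62.5 mm and 10.7 degrees, less where a joint would pass 70% of its speed; a pose out of reach is approached as far as the arm can. A call is refused whole if a number of a shift passes 0.0625 or a number of a turn 0.188, either way. A call with a gripper value outside its range is refused whole. The fingers move at their own pace and stop on an object; "newtons" is the grip in N (left out, the last holds). Time passes only in rows, so rows that do not move let the fingers close. It gives the time, the measured TCP pose, the force and the opening at its end, in the units of the state.
- manip.sense(): the state, without advancing time (a new reading comes with each control period).
- read_camera(name): name is "scene" or "side" or "wrist"; returns a dict with "pixels" (480x640x3 uint8, blue, green, red), "fov_y" (degrees; the focal length in pixels is half the picture's height over the tangent of half this angle, whatever the lens; pixels are square), "cx", "cy" (the principal point, pixels), "eye" and "orientation" of the camera in the world. Camera axes: x right, y up, looking along -z (the intrinsics and any distortion apply to the point x, -y, -z); pixel columns grow to the right and rows downward; lengths in m; the calibration is good to about 2 mm. A picture is of the moment at which its call begins. There is no depth.
- manip.close_job(): hands the job in, once; it reports no verdict.
Trained networks look in a picture, given as the dict that the camera call returned (one of the last four; its "shot" number tells which), for a name from the list of things; names that differ only in an ending like _2 or _b are one class to them, and where a whole thing is asked for, a point or a joint stands for the part that bears it (a point fixed in the world has none). Each returns a list of dicts, best first, with "score" (0 to 1); they miss things now and then, are a little off and sometimes report something else, mostly with a low value. They report only what shows in the picture. A call takes as long as a camera call. They do not tell look-alikes from the thing itself.
- spot_in(picture, target): "at" ([x, y, z] in m, in world coordinates, good to about 4 mm: the middle of the surface that is visible of it).
The state is a dict: "time_s": time; "q": joint angles; "qvel": joint speeds; "effort": joint torques, N m; "tool_pos": TCP position; "ee_rot": TCP orientation; "contact_force": force on the tool from outside, world axes, zero at the start; "torque": the same for the moment, N m; "width": finger opening in m.
Only numpy, scipy, OpenCV 4.12 (cv2) and the standard library are available. Lean on these libraries where they do the work, as an engineer would, in place of code of your own. Each camera call takes 0.05 s, during which the arm holds its last target.

TASK

Slide the beige tape roll up off the chrome peg and straighten up the row on the cork mat, so that each of the three round marks has one tape roll lying flat and centred on it (any roll on any mark). Set rolls down, do not drop them, and leave the other things on the windowsill where they are.

Things in the scene. Friction and masses are not known exactly. Their poses are not given: they have to be found in the camera images.
- roll_beige: Beige, a rigid wound roll of tape on a cardboard core: a ring 56 mm across and 30 mm high with a 28 mm bore along its axis, 60 g; origin at the centre of its underside, z up along its axis. At the start it sits round the chrome peg, its underside 16 mm above the sill, loose enough to slide up freely.
- roll_blue: Blue, a rigid wound roll of tape on a cardboard core: a ring 56 mm across and 30 mm high with a 28 mm bore along its axis, 60 g; origin at the centre of its underside, z up along its axis. At the start it lies flat on the mat; either this or the green roll is already centred on mark0 (within about 5 mm) and the other lies off the marks, nearer one long edge of the mat.
- roll_green: Green, a rigid wound roll of tape on a cardboard core: a ring 56 mm across and 30 mm high with a 28 mm bore along its axis, 60 g; origin at the centre of its underside, z up along its axis. At the start it lies flat on the mat, see the blue roll.
- roll_beige_mid (a point): Centre of the beige roll, 15 mm above its underside, on its axis.
- roll_blue_mid (a point): Centre of the blue roll, likewise.
- roll_green_mid (a point): Centre of the green roll, likewise.
- peg: Upright chrome peg, fixed to the sill: a foot disc 80 mm across and 10 mm high, on it a collar 36 mm across up to 16 mm high (the roll rests on this), then a straight post 20 mm across with a round end, its tip 76 mm above the sill. Origin at the centre of its underside, z up along the post.
- mat: Cork mat fixed flat on the sill, 310 x 120 mm and 4 mm thick, with three round marks (dark discs with a white rim, 66 mm across, flush) in a row along its middle, 100 mm apart. Origin at the centre of its underside; x along its length, z up.
- mark0 (a point): Centre of the round mark at the mat's -x end, on the mat's top face.
- mark1 (a point): Centre of the middle mark, on the mat's top face.
- mark2 (a point): Centre of the mark at the mat's +x end, on the mat's top face.
- tumbler: Bystander: green glass tumbler, 72 mm across, 100 mm high; origin at the centre of its underside.
- comb: Bystander: black comb lying flat, 170 x 32 x 6 mm; origin in its middle, underside, x along its length.
- hairclip: Bystander: aluminium hair clip lying flat, 75 x 14 x 11 mm; origin in its middle, underside, x along its length.
- pot: Bystander: round white ceramic pot with a blue lid, 84 mm across, 66 mm high; origin at the centre of its underside.
- soap: Bystander: brown bottle with a white cap, 56 mm across, 150 mm high; origin at the centre of its underside.
Mind the look-alikes: they are no part of the job. What is shaped like the roll_green but red is not meant.

How it is judged:
By the outcome, as a careful person would: the job done as asked, in the order asked, and still so for the second after the job is handed in, with the robot touching nothing.
It also fails if it takes over 58 s, if anything falls off the work surface, if the arm or the gripper's body presses on something with over 40 N, if the wrist force passes 120 N, or if a joint passes its speed limit or range.

## Working session

There is one attempt and no reset: what is moved stays moved. The work goes in short steps, Python scripts to look and compute and a tool call to move; the robot and the scene stay as the last step left them, time stands still between calls to the robot, and variables do not carry over. Pictures are saved under pics/ and viewed, and the job is handed in when it is done.

Besides the shell and the picture viewer there is one more tool, called as name(argument=value, ...), one argument or row to a line, values as JSON. drive_tool: Moves the arm, as the interface text tells. Its arguments: {"type":"object","properties":{"plan":{"type":"array","items":{"type":"object","properties":{"grip":{"type":"number"},"travel":{"type":"array","items":{"type":"number"}},"spin":{"type":"number"}}}},"newtons":{"type":"number"}},"required":["plan"]}

```bash
mkdir -p pics
cat > h.py <<'E'
import numpy as np, cv2
from workcell import manip, read_camera, spot_in
E
python3 - <<'E'
from h import *
s=manip.sense(); print(s)
for n in ["scene","side","wrist"]:
    p=read_camera(n); cv2.imwrite(f"pics/{n}0.png",p["pixels"]); print(n,{k:v for k,v in p.items() if k!="pixels"})
    for t in ["roll_beige","roll_blue","roll_green","peg","mat","tumbler","comb","hairclip","pot","soap"]:
        try: print(t,[(np.round(d["at"],3).tolist(),round(d["score"],2)) for d in spot_in(p,t)][:4])
        except Exception as e: print(t,e)
E
```

```text
{'time_s': 0.0, 'q': array([-1.35297074e+00,  2.76552421e-01,  1.50611034e+00,  8.98373664e-06,
        1.36068674e+00, -1.21007446e-01]), 'qvel': array([ 1.24426509e-04,  1.37608972e-04,  3.28222413e-04,  1.96833806e-04,
       -8.67444723e-06, -2.62681749e-04]), 'effort': array([-1.22121724e-04, -4.04591238e+01, -2.37231177e+01,  7.00632948e-02,
        3.45596659e-02, -1.42209396e-04]), 'tool_pos': array([ 0.19100069, -0.54178689,  0.22163808]), 'ee_rot': array([-1.57253926e+00,  2.20791328e-04, -2.80276169e+00]), 'contact_force': array([-0.19335443, -0.03294264,  0.71794905]), 'torque': array([ 0.01756115,  0.05391056, -0.05915307]), 'width': 0.09417633158833011}
scene {'fov_y': 48.00829160863805, 'cx': 312.0871222069637, 'cy': 245.52821390662956, 'eye': array([ 1.56074057, -0.77353318,  0.88469663]), 'orientation': array([0.95447102, 0.0050877 , 0.8770808 ]), 'shot': 1}
roll_beige [([0.543, 0.238, 0.042], 0.74)]
roll_blue [([0.491, -0.139, 0.031], 0.75), ([0.541, -0.226, 0.033], 0.58)]
roll_green [([0.665, -0.244, 0.027], 0.8), ([0.539, -0.225, 0.033], 0.69)]
peg [([0.538, 0.244
[... 780 characters left out ...]
406, 0.007], 0.25), ([0.476, -0.113, 0.03], 0.2)]
peg [([0.528, 0.267, 0.011], 0.75)]
mat [([0.528, 0.272, 0.046], 0.23)]
tumbler [([0.729, 0.26, 0.07], 0.73)]
comb [([0.498, -0.418, 0.003], 0.52), ([0.527, 0.267, 0.007], 0.21)]
hairclip [([0.526, 0.406, 0.009], 0.83)]
pot [([0.78, -0.065, 0.049], 0.96)]
soap [([0.654, -0.38, 0.072], 0.74), ([0.53, 0.266, 0.044], 0.43)]
wrist {'fov_y': 63.29933029660275, 'cx': 316.7379972842998, 'cy': 243.65642833396802, 'eye': array([ 0.27122811, -0.51411087,  0.38425058]), 'orientation': array([-2.91308091e-01,  6.20435952e-04, -1.23244551e+00]), 'shot': 3}
roll_beige []
roll_blue []
roll_green []
peg []
mat []
tumbler []
comb []
hairclip []
pot []
soap []
```

View pics/scene0.png

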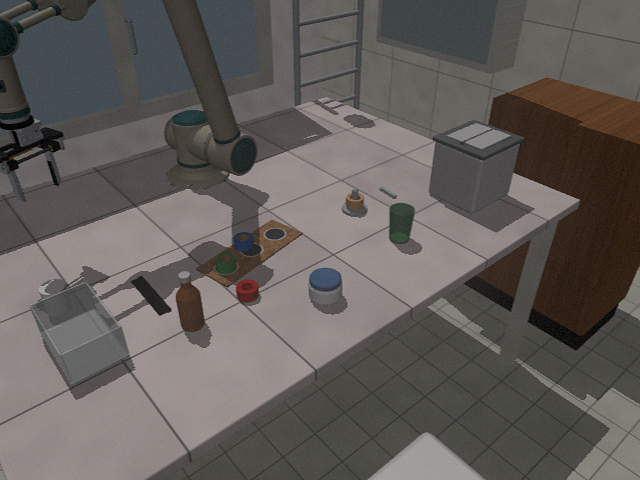

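View pics/side0.png

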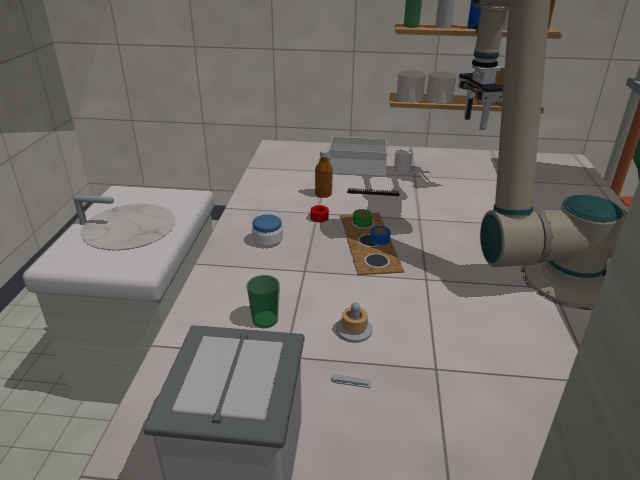

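View pics/wrist0.png

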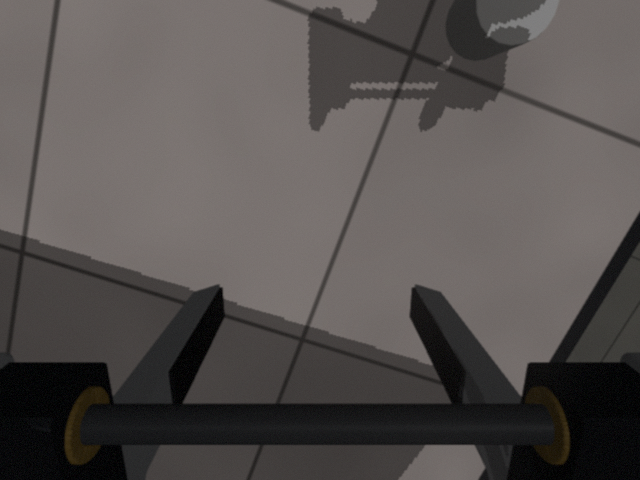

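Run:
```python
from h import *
a=cv2.imread("pics/scene0.png")[205:310,180:320]; b=cv2.imread("pics/side0.png")[195:285,290:420]
cv2.imwrite("pics/c0.png",np.vstack([cv2.resize(a,(420,315),interpolation=2),cv2.resize(b,(420,285),interpolation=2)]))
```

```text
(no output)
```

View pics/c0.png

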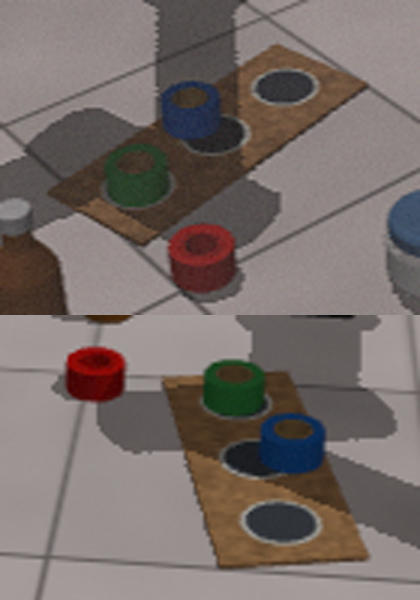

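```bash
cat >> h.py <<'E'
from scipy.spatial.transform import Rotation as Ro
def ray(p,u,v):
    f=240/np.tan(np.radians(p["fov_y"])/2)
    d=Ro.from_euler("xyz",p["orientation"]).as_matrix()@np.array([(u-p["cx"])/f,-(v-p["cy"])/f,-1.])
    return np.array(p["eye"]),d
def onz(p,u,v,z):
    e,d=ray(p,u,v); return (e+d*(z-e[2])/d[2])
def proj(p,X):
    f=240/np.tan(np.radians(p["fov_y"])/2)
    c=Ro.from_euler("xyz",p["orientation"]).as_matrix().T@(np.array(X)-p["eye"])
    return p["cx"]+f*c[0]/-c[2], p["cy"]-f*c[1]/-c[2]
E
python3 - <<'E'
from h import *
p=read_camera("scene");print(onz(p,275,233.7,.004), onz(p,180+219/3,205+133/3,.004), onz(p,180+139/3,205+183/3,.004))
p=read_camera("side");print(onz(p,290+282/3.23,195+207/3.167,.004),onz(p,290+256/3.23,195+(460-315)/3.167,.004),onz(p,290+235/3.23,195+(400-315)/3.167,.004))
E
```

```text
[ 0.48619663 -0.0265811   0.004     ] [ 0.50936214 -0.12035073  0.004     ] [ 0.52652067 -0.21895947  0.004     ]
[ 0.47886267 -0.02522013  0.004     ] [ 0.50226531 -0.12001774  0.004     ] [ 0.52392504 -0.2235238   0.004     ]
```

drive_tool(
  plan=[
    {"grip":1,"travel":[0.031,0.039,0.003],"spin":0.145},
    {"grip":1,"travel":[0.031,0.039,0.003],"spin":0.145},
    {"grip":1,"travel":[0.031,0.039,0.003],"spin":0.145},
    {"grip":1,"travel":[0.031,0.039,0.003],"spin":0.145},
    {"grip":1,"travel":[0.031,0.039,0.003],"spin":0.145},
    {"grip":1,"travel":[0.031,0.039,0.003],"spin":0.145},
    {"grip":1,"travel":[0.031,0.039,0.003],"spin":0.145},
    {"grip":1,"travel":[0.031,0.039,0.003],"spin":0.145},
    {"grip":1,"travel":[0.031,0.039,0.003],"spin":0.145},
    {"grip":1,"travel":[0.031,0.039,0.003],"spin":0.145},
  ],
)

```text
time_s: 3.0
tool_pos: [0.502, -0.151, 0.2528]
ee_rot: [-1.57, -0.001, -1.348]
contact_force: [0.3, -0.7, 0.1]
width: 0.0936
```

```bash
cat >> h.py <<'E'
def look(name,cams=("wrist",),ts=()):
    for n in cams:
        p=read_camera(n); cv2.imwrite(f"pics/{n}_{name}.png",p["pixels"])
        import pickle; pickle.dump(p,open(f"pics/{n}_{name}.pkl","wb"))
        for t in ts: print(n,t,[(np.round(d["at"],3).tolist(),round(d["score"],2)) for d in spot_in(p,t)][:4])
    s=manip.sense(); print(round(s["time_s"],2),s["tool_pos"].round(4),s["ee_rot"].round(3),s["contact_force"].round(1),s["width"].round(4),s["q"].round(2))
E
python3 -c "
from h import *
look('1',ts=('roll_blue','roll_green'))"
```

```text
wrist roll_blue [([0.472, -0.128, 0.036], 0.76)]
wrist roll_green [([0.526, -0.216, 0.035], 0.64), ([0.644, -0.23, 0.025], 0.64)]Traceback (most recent call last):
  File "<string>", line 3, in <module>
    look('1',ts=('roll_blue','roll_green'))
    ~~~~^^^^^^^^^^^^^^^^^^^^^^^^^^^^^^^^^^^
  File "h.py", line 19, in look
    s=manip.sense(); print(round(s["time_s"],2),s["tool_pos"].round(4),s["ee_rot"].round(3),s["contact_force"].round(1),s["width"].round(4),s["q"].round(2))
                                                                                                                        ^^^^^^^^^^^^^^^^
AttributeError: 'float' object has no attribute 'round'
```

View pics/wrist_1.png

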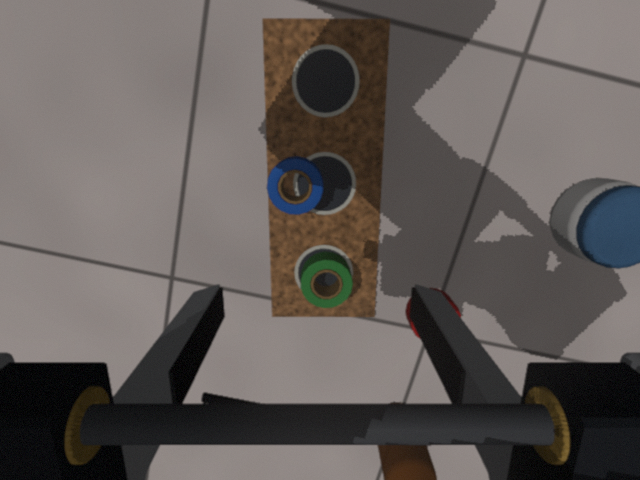

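```bash
cat > fit.py <<'E'
from h import *
import pickle,sys
from scipy.optimize import least_squares
p=pickle.load(open("pics/wrist_1.pkl","rb"))
g=cv2.cvtColor(p["pixels"],6).astype(float); hsv=cv2.cvtColor(p["pixels"],40)
obs={ (100,0):(326,80),(0,0):(327,183),(-155,60):None}
# corners approx
C=[((155,60),(263,19)),((155,-60),(389,19)),((-155,-60),(375,317)),((-155,60),(273,317)),((100,0),(326,80))]
def w(m,a): c,s=np.cos(m[2]),np.sin(m[2]); return [m[0]+c*a[0]/1e3-s*a[1]/1e3,m[1]+s*a[0]/1e3+c*a[1]/1e3,.004]
def res(m): return np.concatenate([np.subtract(proj(p,w(m,a)),o) for a,o in C])
r=least_squares(res,[.505,-.12,1.79]); print(r.x,r.fun.reshape(-1,2).round(1))
m=r.x
for k in (-100,0,100): print(k,np.round(w(m,(k,0)),4),np.round(proj(p,w(m,(k,0))),1))
# rolls: colour mask -> top ring outer ellipse
def roll(p,lo,hi,box,z=.034):
    h=cv2.cvtColor(p["pixels"],40); k=((h[...,0]>=lo)&(h[...,0]<=hi)&(h[...,1]>90)).astype(np.uint8)
    M=np.zeros_like(k); x0,y0,x1,y1=box; M[y0:y1,x0:x1]=k[y0:y1,x0:x1]
    c=max(cv2.findContours(M,0,1)[0],key=cv2.contourArea); return c
for n,lo,hi,box in (("blue",105,130,(255,140,345,230)),("green",45,85,(280,230,370,325))):
    c=roll(p,lo,hi,box); 
    # fit silhouette of cylinder
    pts=c[:,0,:].astype(np.float32)
    def sil(q):
        t=np.linspace(0,2*np.pi,60); P=[]
        for z in (.004,.034): P+= [proj(p,[q[0]+.028*np.cos(a),q[1]+.028*np.sin(a),z]) for a in t]
        return cv2.convexHull(np.array(P,np.float32))
    hp=cv2.convexHull(pts.astype(np.float32))
    def rr(q):
        H=sil(q); return [cv2.pointPolygonTest(H,(float(a),float(b)),True) for a,b in hp[:,0]]
    e=onz(p,*pts.mean(0),.03)
    r=least_squares(rr,e[:2],diff_step=1e-2,loss="soft_l1",f_scale=1.); print(n,pts.mean(0),e.round(4),r.x.round(4),np.abs(r.fun).mean().round(2), cv2.minEnclosingCircle(pts))
im=p["pixels"].copy()
for k in (-100,0,100):
    for t in np.linspace(0,6.28,120):
        u,v=proj(p,w(m,(k+33*np.cos(t),33*np.sin(t)))); cv2.circle(im,(int(round(u*1)),int(round(v))),0,(0,255,255),-1)
for sx,sy in ((1,1),(1,-1),(-1,1),(-1,-1)):
    u,v=proj(p,w(m,(155*sx,60*sy))); cv2.circle(im,(int(round(u)),int(round(v))),1,(0,0,255),-1)
cv2.imwrite("pics/fit1.png",cv2.resize(im[0:330,240:410],None,fx=1.8,fy=1.8,interpolation=0))
E
python3 fit.py
```

```text
[ 0.50566088 -0.12279025  1.79240584] [[-0.9 -0.7]
 [ 1.1 -0.6]
 [ 0.5 -0. ]
 [-0.3 -0. ]
 [-0.3  1.6]]
-100 [ 0.5276 -0.2203  0.004 ] [324.4 272.9]
0 [ 0.5057 -0.1228  0.004 ] [325.  183.9]
100 [ 0.4837 -0.0252  0.004 ] [325.7  81.6]
blue [295.80124 185.53416] [ 0.4765 -0.1272  0.03  ] [ 0.4764 -0.1283] 0.7 ((295.7795104980469, 185.4254608154297), 28.894519805908203)
green [325.8693 279.7255] [ 0.5282 -0.2179  0.03  ] [ 0.5295 -0.2219] 1.2 ((325.6485290527344, 279.5693054199219), 27.809768676757812)
```

View pics/fit1.png

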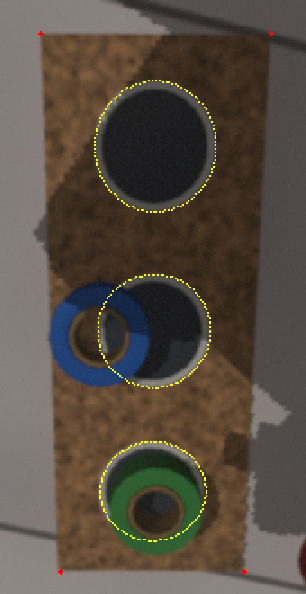

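drive_tool(
  plan=[
    {"grip":1,"travel":[0.004,0.05,-0.003],"spin":0},
    {"grip":1,"travel":[0.004,0.05,-0.003],"spin":0},
    {"grip":1,"travel":[0.004,0.05,-0.003],"spin":0},
    {"grip":1,"travel":[0.004,0.05,-0.003],"spin":0},
    {"grip":1,"travel":[0.004,0.05,-0.003],"spin":0},
    {"grip":1,"travel":[0.004,0.05,-0.003],"spin":0},
    {"grip":1,"travel":[0.003,0.05,-0.003],"spin":0},
    {"grip":1,"travel":[0.003,0.05,-0.003],"spin":0},
    {"grip":1,"travel":[0,0,0],"spin":0},
  ],
)

```text
time_s: 4.28
tool_pos: [0.531, 0.2491, 0.2278]
ee_rot: [-1.571, 0.0, -1.351]
contact_force: [-0.6, -0.8, -0.2]
width: 0.0941
```

```bash
sed -i 's/s\["width"\].round(4)/round(float(s["width"]),4)/' h.py
python3 -c "
from h import *
look('2',ts=('roll_beige','peg'))"
```

```text
wrist roll_beige [([0.53, 0.253, 0.05], 0.55)]
wrist peg [([0.524, 0.265, 0.011], 0.87), ([0.737, 0.237, 0.072], 0.45), ([0.495, -0.063, -0.001], 0.42)]
4.42 [0.5311 0.246  0.2284] [-1.571e+00 -1.000e-03 -1.354e+00] [-0.3 -0.2  0. ] 0.0938 [ 0.32  0.29  1.47 -0.    1.38  0.1 ]
```

View pics/wrist_2.png

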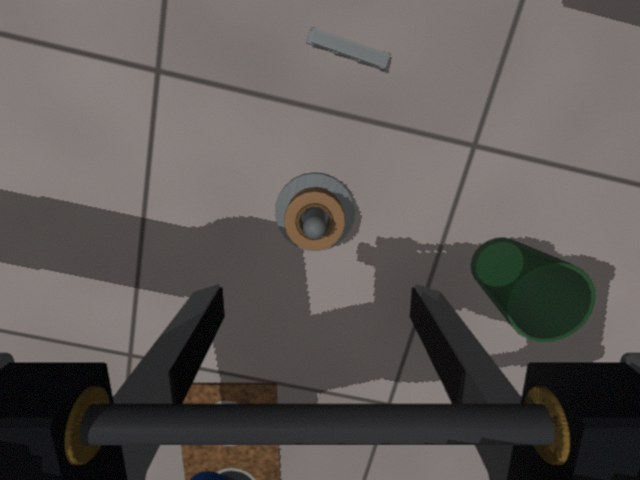

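```bash
cat > fb.py <<'E'
from h import *
import pickle
p=pickle.load(open("pics/wrist_2.pkl","rb"))
h=cv2.cvtColor(p["pixels"],40); k=np.zeros((480,640),np.uint8)
hh=((h[...,0]>5)&(h[...,0]<25)&(h[...,1]>90)); k[180:260,270:360]=hh[180:260,270:360]
c=max(cv2.findContours(k,0,1)[0],key=cv2.contourArea)[:,0,:].astype(np.float32); hp=cv2.convexHull(c)
print(cv2.minEnclosingCircle(c))
def sil(q):
    t=np.linspace(0,2*np.pi,60);P=[proj(p,[q[0]+.028*np.cos(a),q[1]+.028*np.sin(a),z]) for z in (.016,.046) for a in t]
    return cv2.convexHull(np.array(P,np.float32))
from scipy.optimize import minimize
f=lambda q:np.mean(np.abs([cv2.pointPolygonTest(sil(q),(float(a),float(b)),True) for a,b in hp[:,0]]))
r=minimize(f,[.53,.25],method="Nelder-Mead",options=dict(initial_simplex=[[.53,.25],[.54,.25],[.53,.26]]));print(r.x,r.fun)
# tip, rough disc centre
print("tip",onz(p,314,224,.074)," disc",[onz(p,u,v,.010).round(4).tolist() for u,v in((276,210),(355,210),(315,172))])
print(p["eye"],p["orientation"])
E
python3 fb.py; python3 -c "
from h import *
im=cv2.imread('pics/wrist_2.png')[160:270,250:380];cv2.imwrite('pics/c2.png',cv2.resize(im,None,fx=5,fy=5,interpolation=2))"
```

```text
((314.37255859375, 218.88771057128906), 30.930654525756836)
[0.52941706 0.24903288] 1.2215682743104914
tip [0.52797204 0.25551591 0.074     ]  disc [[0.4911, 0.2458, 0.01], [0.5676, 0.2629, 0.01], [0.5208, 0.2906, 0.01]]
[0.51309636 0.33175118 0.3895579 ] [-0.29170636 -0.00063598  0.21951004]
```

View pics/c2.png

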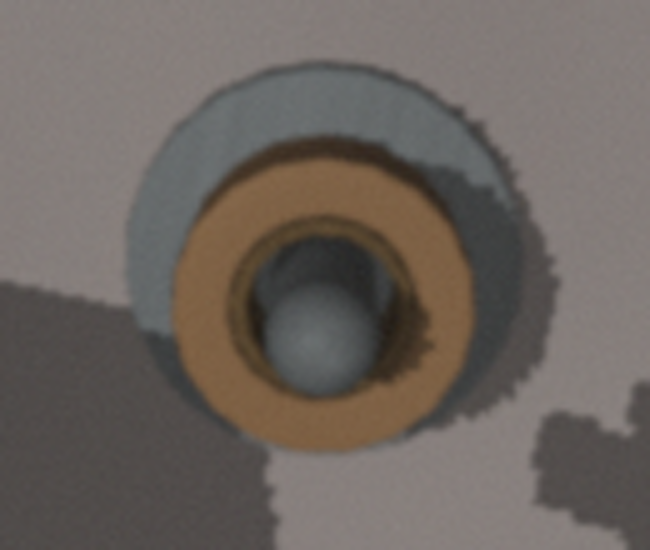

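```bash
python3 -c "
from h import *;import pickle
p=pickle.load(open('pics/wrist_2.pkl','rb'))
print(onz(p,314.6,220.8,.046),onz(p,314.4,227.6,.067),onz(p,314.6,172.6,.010)-.04*np.array([-.22,.976,0]))
p=pickle.load(open('pics/wrist_1.pkl','rb'))
print(onz(p,295,185.5,.034),onz(p,327,279,.034))
for i in range(3): print(manip.sense()['tool_pos'])
"
```

```text
[0.52917921 0.2517791  0.046     ] [0.52931821 0.25081014 0.067     ] [0.52934674 0.25095132 0.01      ]
[ 0.47583321 -0.12674359  0.034     ] [ 0.52867234 -0.21532867  0.034     ]
[0.5311331  0.24597817 0.22841543]
[0.5311331  0.24597817 0.22841543]
[0.5311331  0.24597817 0.22841543]
```

drive_tool(
  plan=[
    {"grip":1,"travel":[-0.002,0.003,-0.048],"spin":0},
    {"grip":1,"travel":[0,0,-0.048],"spin":0},
    {"grip":1,"travel":[0,0,-0.048],"spin":0},
    {"grip":1,"travel":[0,0,-0.028],"spin":0},
    {"grip":1,"travel":[0,0,-0.02],"spin":0},
    {"grip":1,"travel":[0,0,0],"spin":0},
  ],
)

```text
time_s: 5.18
tool_pos: [0.5282, 0.2483, 0.0354]
ee_rot: [-1.574, -0.001, -1.355]
contact_force: [-0.2, 0.5, 0.1]
width: 0.0939
```

```bash
python3 -c "
from h import *
look('3',ts=())"
```

```text
5.22 [0.5292 0.249  0.0365] [-1.572 -0.    -1.355] [0.1 0.3 0.5] 0.0943 [ 0.32  0.45  1.74 -0.    0.95  0.11]
```

View pics/wrist_3.png

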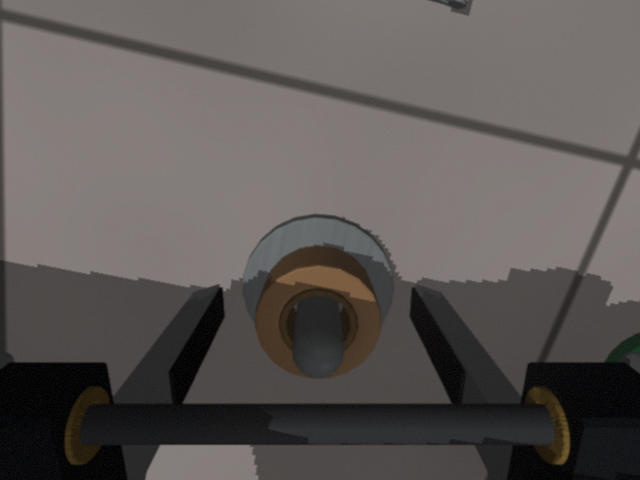

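```bash
python3 -c "
from h import *;import pickle
p=pickle.load(open('pics/wrist_3.pkl','rb'))
print(onz(p,318,319.5,.046), p['eye'], proj(p,[.5292,.25,.046]))
im=cv2.imread('pics/wrist_3.png')[230:390,220:420];cv2.imwrite('pics/c3.png',cv2.resize(im,None,fx=3.5,fy=3.5,interpolation=2))"
```

```text
[0.5282692  0.25355277 0.046     ] [0.5110509  0.33129513 0.19704936] (np.float64(318.34068265578014), np.float64(327.1350498091051))
```

View pics/c3.png

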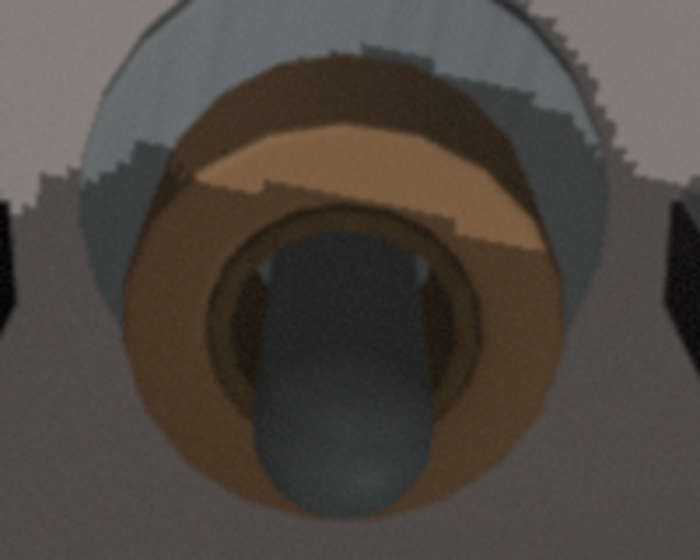

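```bash
python3 -c "
from h import *;import pickle
p=pickle.load(open('pics/wrist_3.pkl','rb'))
for y in (.248,.249,.250,.251,.252,.253):
  P=np.array([proj(p,[.529+.028*np.cos(t),y+.028*np.sin(t),.046]) for t in np.linspace(0,6.28,200)]);print(y,P.min(0),P.max(0))
"
```

```text
0.248 [252.42453491 270.68019999] [381.42319996 385.96228823]
0.249 [252.80967219 268.46374217] [382.02456437 384.13207231]
0.25 [253.19610137 266.23948893] [382.62794678 382.29600798]
0.251 [253.58382896 264.00739907] [383.23335736 380.45406719]
0.252 [253.97286153 261.76743111] [383.84080636 378.60622166]
0.253 [254.36320565 259.51954326] [384.45030408 376.75244296]
```

drive_tool(
  newtons=15,
  plan=[
    {"grip":0.5,"travel":[0,0.002,0],"spin":0},
    {"grip":-0.3,"travel":[0,0,0],"spin":0},
    {"grip":-1,"travel":[0,0,0],"spin":0},
    {"grip":-1,"travel":[0,0,0],"spin":0},
    {"grip":-1,"travel":[0,0,0],"spin":0},
    {"grip":-1,"travel":[0,0,0],"spin":0},
  ],
)

```text
time_s: 5.98
tool_pos: [0.529, 0.2527, 0.0367]
ee_rot: [-1.571, 0.0, -1.353]
contact_force: [-0.3, -0.7, 3.1]
width: 0.0544
```

```bash
python3 -c "
from h import *
look('4',ts=())"
```

```text
6.03 [0.529  0.2527 0.0367] [-1.571  0.    -1.353] [-1.2 -0.4  2.8] 0.0547 [0.33 0.45 1.74 0.   0.95 0.11]
```

View pics/wrist_4.png

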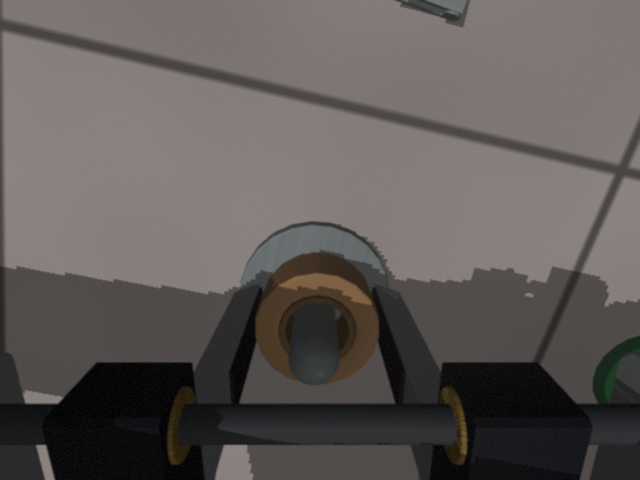

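drive_tool(
  plan=[
    {"grip":-1,"travel":[0,0,0.02],"spin":0},
    {"grip":-1,"travel":[0,0,0.03],"spin":0},
    {"grip":-1,"travel":[0,0,0.04],"spin":0},
    {"grip":-1,"travel":[0,0,0],"spin":0},
  ],
)

```text
time_s: 6.52
tool_pos: [0.5314, 0.2534, 0.1293]
ee_rot: [-1.564, 0.001, -1.353]
contact_force: [-0.3, -0.7, -1.6]
width: 0.0545
```

```bash
python3 -c "
from h import *
look('5',ts=())"
```

```text
6.58 [0.5298 0.2529 0.1273] [-1.568  0.    -1.353] [-0.5 -0.4 -0.8] 0.0546 [ 0.33  0.36  1.63 -0.    1.15  0.11]
```

View pics/wrist_5.png

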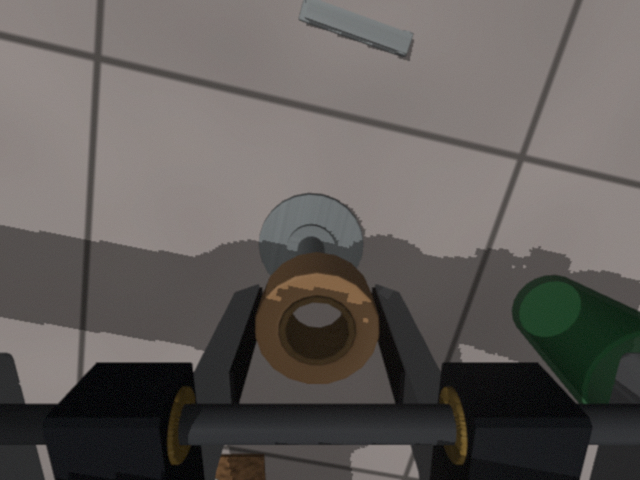

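```bash
python3 -c "
from h import *;import pickle
p=pickle.load(open('pics/wrist_5.pkl','rb'))
print(p['eye'],p['orientation'])
im=p['pixels'].copy()
ang=-1.353; j=np.array([-np.sin(ang),np.cos(ang)]); k=np.array([-j[1],j[0]])
T=np.array([.530,.253])
for d,c in ((-.003,(0,0,255)),(0,(0,255,0)),(.003,(255,0,0))):
  for r in (.028,.014):
    P=np.array([proj(p,[*(T+d*k+r*np.cos(t)*j+r*np.sin(t)*k),.1375]) for t in np.linspace(0,6.28,400)]);print(d,P.min(0),P.max(0))
    cv2.polylines(im,[np.round(P).astype(np.int32)],True,c,1)
cv2.imwrite('pics/o5.png',cv2.resize(im[230:400,220:420],None,fx=3.5,fy=3.5,interpolation=0))
cv2.imwrite('pics/o5b.png',cv2.resize(p['pixels'][230:400,220:420],None,fx=3.5,fy=3.5,interpolation=0))
"
```

```text
[0.51240213 0.33574764 0.29107884] [-0.29113369 -0.00830777  0.21759885]
-0.003 [248.86005646 274.49975686] [375.58869126 387.60195789]
-0.003 [280.6361119  304.80111709] [343.94918485 361.25967561]
0 [248.51630875 267.81252362] [375.88330679 382.05660903]
0 [280.45314973 298.43036049] [344.08452136 355.45798448]
0.003 [248.16907553 261.05441156] [376.18090057 376.45777506]
0.003 [280.26833742 291.99370924] [344.22122433 349.59904774]
```

View pics/o5.png

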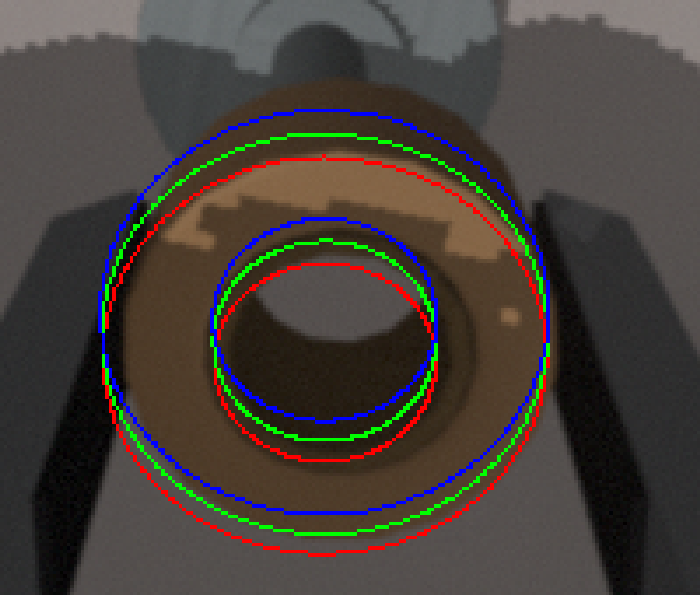

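View pics/o5b.png

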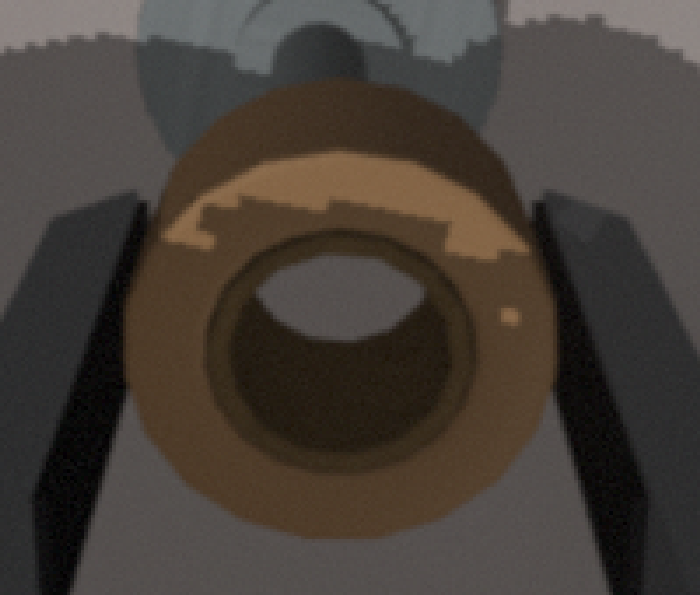

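drive_tool(
  plan=[
    {"grip":-1,"travel":[-0.0075,-0.0463,0],"spin":0},
    {"grip":-1,"travel":[-0.0075,-0.0463,0],"spin":0},
    {"grip":-1,"travel":[-0.0075,-0.0463,0],"spin":0},
    {"grip":-1,"travel":[-0.0075,-0.0463,0],"spin":0},
    {"grip":-1,"travel":[-0.0075,-0.0463,0],"spin":0},
    {"grip":-1,"travel":[-0.0078,-0.0467,0],"spin":0},
    {"grip":-1,"travel":[0,0,-0.035],"spin":0},
    {"grip":-1,"travel":[0,0,-0.035],"spin":0},
    {"grip":-1,"travel":[0,0,0],"spin":0},
    {"grip":-1,"travel":[0,0,0],"spin":0},
  ],
)

```text
time_s: 7.82
tool_pos: [0.4839, -0.0254, 0.0564]
ee_rot: [-1.571, 0.0, -1.353]
contact_force: [-1.3, -0.3, -1.0]
width: 0.0544
```

```bash
python3 -c "
from h import *
look('6',cams=('wrist','scene','side'),ts=())
import pickle
p=pickle.load(open('pics/wrist_6.pkl','rb')); print(p['eye'],p['orientation'])
a=cv2.imread('pics/scene_6.png')[205:310,180:320]; b=cv2.imread('pics/side_6.png')[195:285,290:420]
cv2.imwrite('pics/c6.png',np.hstack([cv2.resize(a,(400,300),interpolation=2),cv2.resize(b,(400,300),interpolation=2)]))
"
```

```text
7.97 [ 0.4848 -0.0255  0.0576] [-1.568e+00 -1.000e-03 -1.352e+00] [0.7 0.3 0.3] 0.0543 [-0.2   0.3   1.94  0.    0.9  -0.41]
[0.46603401 0.05718756 0.21820257] [-0.29164535 -0.00092702  0.21778352]
```

View pics/wrist_6.png

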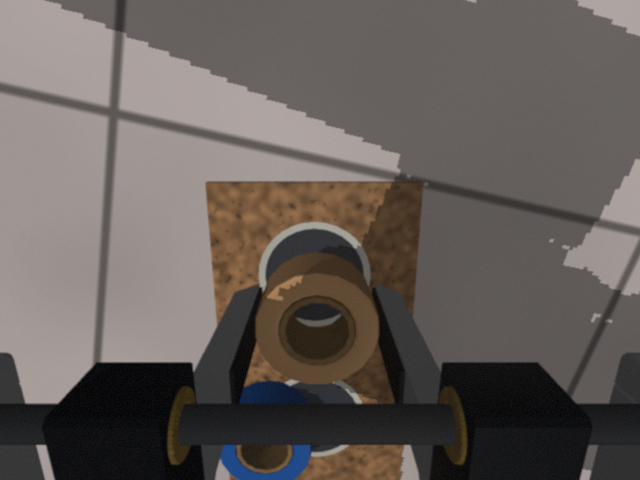

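View pics/c6.png

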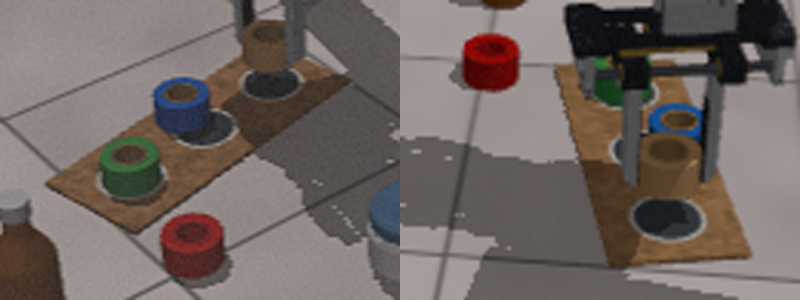

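```bash
python3 -c "
from h import *;import pickle
p=pickle.load(open('pics/wrist_6.pkl','rb'))
th=1.7924; ax=np.array([np.cos(th),np.sin(th)]); n=np.array([-ax[1],ax[0]])
for uv in ((207,182),(424,183)): print(onz(p,*uv,.004))
c=(onz(p,207,182,.004)+onz(p,424,183,.004))[:2]/2; print('mark2 from corners',c-ax*.055)
a=onz(p,315,222.5,.004)[:2]; print('from top rim',a-ax*.033)
for y in (-.027,-.025,-.023):
  P=np.array([proj(p,[.4837+.033*np.cos(t),y+.033*np.sin(t),.004]) for t in np.linspace(0,6.28,300)]);print(y,P.min(0),P.max(0))
im=p['pixels'].copy()
for (r,z,c,col) in ((.033,.004,(.4837,-.0252),(0,255,255)),(.028,.066,(.4843,-.0254),(0,255,0)),(.014,.066,(.4843,-.0254),(0,255,0))):
    P=np.array([proj(p,[c[0]+r*np.cos(t),c[1]+r*np.sin(t),z]) for t in np.linspace(0,6.28,300)]);cv2.polylines(im,[np.round(P).astype(np.int32)],True,col,1)
cv2.imwrite('pics/o6.png',cv2.resize(im[170:400,200:440],None,fx=2.5,fy=2.5,interpolation=0))
"
```

```text
[0.41375724 0.01591903 0.004     ]
[0.53009779 0.04108881 0.004     ]
mark2 from corners [ 0.4840162  -0.02515112]
from top rim [ 0.48371862 -0.02577097]
-0.027 [258.85750002 224.55651378] [370.73543742 328.88843663]
-0.025 [259.45064777 221.19507083] [371.60235423 326.03922469]
-0.023 [260.04671043 217.81642531] [372.47352908 323.17659297]
```

View pics/o6.png

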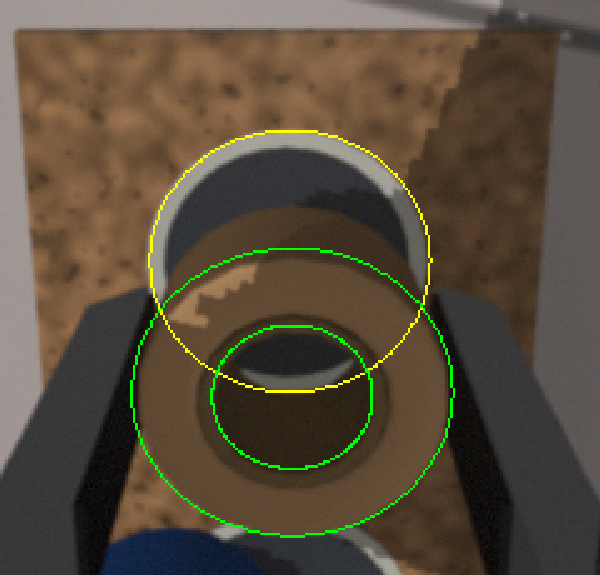

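drive_tool(
  plan=[
    {"grip":-1,"travel":[0,0,-0.018],"spin":0},
    {"grip":-1,"travel":[0,0,-0.01],"spin":0},
    {"grip":-1,"travel":[0,0,-0.001],"spin":0},
    {"grip":-1,"travel":[0,0,0],"spin":0},
  ],
)

```text
time_s: 8.48
tool_pos: [0.4842, -0.0256, 0.0279]
ee_rot: [-1.57, -0.0, -1.353]
contact_force: [0.3, -0.1, -0.8]
width: 0.0544
```

drive_tool(
  plan=[
    {"grip":-1,"travel":[0,0,-0.001],"spin":0},
    {"grip":-1,"travel":[0,0,-0.001],"spin":0},
    {"grip":-1,"travel":[0,0,0],"spin":0},
  ],
)

```text
time_s: 8.85
tool_pos: [0.4838, -0.0256, 0.0256]
ee_rot: [-1.571, -0.0, -1.353]
contact_force: [-0.1, 0.3, -0.0]
width: 0.0547
```

drive_tool(
  plan=[
    {"grip":-1,"travel":[0,0,-0.001],"spin":0},
    {"grip":-1,"travel":[0,0,0],"spin":0},
  ],
)

```text
time_s: 9.1
tool_pos: [0.4839, -0.0256, 0.0247]
ee_rot: [-1.57, -0.0, -1.353]
contact_force: [-0.4, -1.0, 2.2]
width: 0.0545
```

```bash
python3 -c "
from h import *
look('7',cams=('side',),ts=())
b=cv2.imread('pics/side_7.png')[195:285,290:420]
cv2.imwrite('pics/c7.png',cv2.resize(b,None,fx=6,fy=6,interpolation=2))
"
```

```text
9.15 [ 0.4839 -0.0256  0.0247] [-1.57  -0.    -1.353] [-0.   0.5  2.3] 0.0546 [-0.2   0.34  1.98 -0.    0.82 -0.41]
```

View pics/c7.png

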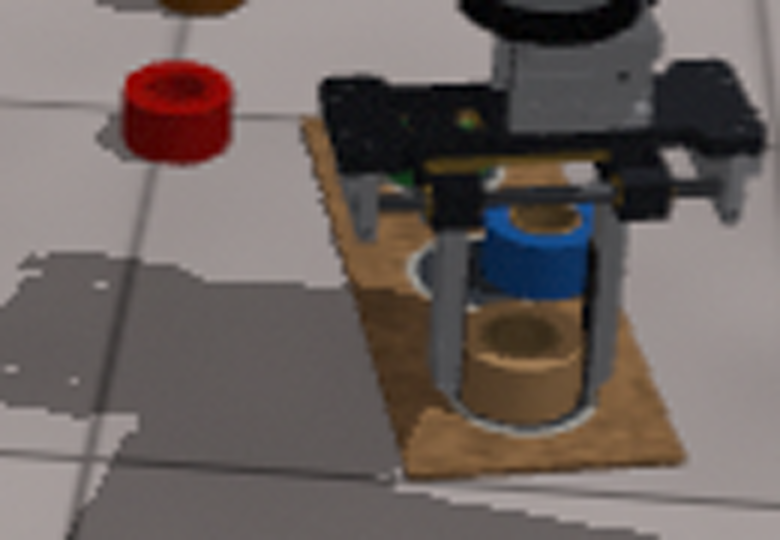

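drive_tool(
  plan=[
    {"grip":0.2,"travel":[0,0,0],"spin":0},
    {"grip":1,"travel":[0,0,0],"spin":0},
    {"grip":1,"travel":[0,0,0],"spin":0},
    {"grip":1,"travel":[0,0,0.03],"spin":0},
    {"grip":1,"travel":[0,0,0.05],"spin":0},
    {"grip":1,"travel":[0,0,0.05],"spin":0},
    {"grip":1,"travel":[-0.004,-0.051,0.02],"spin":0},
    {"grip":1,"travel":[-0.004,-0.051,0],"spin":0},
    {"grip":1,"travel":[0,0,0],"spin":0},
    {"grip":1,"travel":[0,0,0],"spin":0},
  ],
)

```text
time_s: 10.4
tool_pos: [0.4754, -0.1271, 0.1741]
ee_rot: [-1.571, 0.001, -1.354]
contact_force: [-0.3, 0.1, -0.2]
width: 0.0939
```

```bash
python3 -c "
from h import *
look('8',cams=('wrist',),ts=('roll_blue',))
import pickle
p=pickle.load(open('pics/wrist_8.pkl','rb'))
im=p['pixels'].copy()
def circ(c,r,z,col):
    P=np.array([proj(p,[c[0]+r*np.cos(t),c[1]+r*np.sin(t),z]) for t in np.linspace(0,6.28,300)]);cv2.polylines(im,[np.round(P).astype(np.int32)],True,col,1)
for c in ((.4837,-.0252),(.5057,-.1228)): circ(c,.033,.004,(0,255,255)); 
circ((.4837,-.0252),.028,.034,(0,255,0));circ((.4764,-.1280),.028,.034,(0,255,0))
cv2.imwrite('pics/o8.png',cv2.resize(im[80:400,200:440],None,fx=1.8,fy=1.8,interpolation=0))
"
```

```text
wrist roll_blue [([0.473, -0.13, 0.038], 0.63)]
10.5 [ 0.4755 -0.1264  0.1741] [-1.571e+00  1.000e-03 -1.352e+00] [ 0.4 -0.9  0.8] 0.094 [-0.4   0.19  1.75  0.    1.2  -0.62]
```

View pics/o8.png

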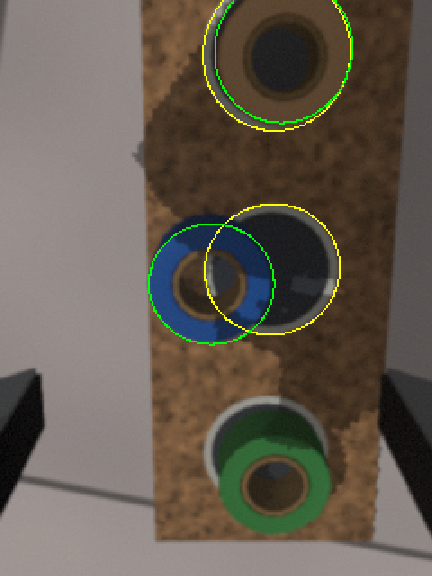

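drive_tool(
  plan=[
    {"grip":1,"travel":[0,-0.001,-0.05],"spin":0},
    {"grip":1,"travel":[0,0,-0.05],"spin":0},
    {"grip":1,"travel":[0,0,-0.033],"spin":0},
    {"grip":1,"travel":[0,0,-0.016],"spin":0},
    {"grip":1,"travel":[0,0,0],"spin":0},
    {"grip":0.5,"travel":[0,0,0],"spin":0},
    {"grip":-0.3,"travel":[0,0,0],"spin":0},
    {"grip":-1,"travel":[0,0,0],"spin":0},
    {"grip":-1,"travel":[0,0,0],"spin":0},
    {"grip":-1,"travel":[0,0,0],"spin":0},
  ],
)

```text
time_s: 11.75
tool_pos: [0.4759, -0.1286, 0.0258]
ee_rot: [-1.57, -0.0, -1.353]
contact_force: [-0.1, 0.6, 3.4]
width: 0.0549
```

drive_tool(
  plan=[
    {"grip":-1,"travel":[0,0,0],"spin":0},
    {"grip":-1,"travel":[0,0,0.015],"spin":0},
    {"grip":-1,"travel":[0,0,0.015],"spin":0},
    {"grip":-1,"travel":[0.015,0.0025,0],"spin":0},
    {"grip":-1,"travel":[0.015,0.0025,0],"spin":0},
    {"grip":-1,"travel":[0,0,0],"spin":0},
    {"grip":-1,"travel":[0,0,0],"spin":0},
  ],
)

```text
time_s: 12.62
tool_pos: [0.5053, -0.1232, 0.0547]
ee_rot: [-1.572, 0.001, -1.352]
contact_force: [-0.1, 0.3, -0.3]
width: 0.0549
```

```bash
python3 -c "
from h import *
look('9',cams=('wrist',))
import pickle
p=pickle.load(open('pics/wrist_9.pkl','rb'))
im=p['pixels'].copy()
def circ(c,r,z,col):
    P=np.array([proj(p,[c[0]+r*np.cos(t),c[1]+r*np.sin(t),z]) for t in np.linspace(0,6.28,300)]);cv2.polylines(im,[np.round(P).astype(np.int32)],True,col,1)
for c in ((.4837,-.0252),(.5057,-.1228)): circ(c,.033,.004,(0,255,255)); 
circ((.4837,-.0252),.028,.034,(0,255,0));circ((.5057,-.1228),.028,.064,(0,255,0))
cv2.imwrite('pics/o9.png',cv2.resize(im[0:400,180:460],None,fx=1.5,fy=1.5,interpolation=0))
"
```

```text
12.68 [ 0.5051 -0.1232  0.0548] [-1.572e+00  1.000e-03 -1.352e+00] [ 0.5  0.7 -0.3] 0.0548 [-0.37  0.35  1.86 -0.    0.93 -0.59]
```

View pics/o9.png

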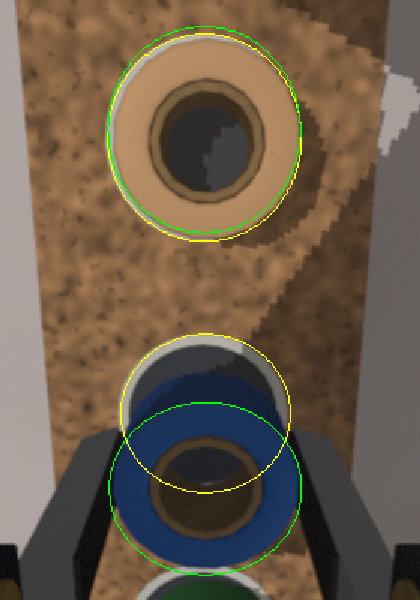

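drive_tool(
  plan=[
    {"grip":-1,"travel":[0,0,-0.018],"spin":0},
    {"grip":-1,"travel":[0,0,-0.009],"spin":0},
    {"grip":-1,"travel":[0,0,-0.002],"spin":0},
    {"grip":-1,"travel":[0,0,0],"spin":0},
  ],
)

```text
time_s: 13.18
tool_pos: [0.5058, -0.1236, 0.0266]
ee_rot: [-1.571, -0.0, -1.353]
contact_force: [0.2, -0.2, -0.4]
width: 0.0553
```

drive_tool(
  plan=[
    {"grip":-1,"travel":[0,0,-0.001],"spin":0},
    {"grip":-1,"travel":[0,0,0],"spin":0},
  ],
)

```text
time_s: 13.42
tool_pos: [0.5063, -0.1238, 0.0259]
ee_rot: [-1.57, -0.001, -1.353]
contact_force: [-0.6, 0.0, -0.4]
width: 0.0549
```

drive_tool(
  plan=[
    {"grip":-1,"travel":[0,0,-0.001],"spin":0},
    {"grip":-1,"travel":[0,0,0],"spin":0},
  ],
)

```text
time_s: 13.68
tool_pos: [0.5063, -0.1237, 0.0259]
ee_rot: [-1.57, -0.001, -1.353]
contact_force: [-1.1, 0.6, 8.7]
width: 0.0549
```

drive_tool(
  plan=[
    {"grip":0.2,"travel":[0,0,0],"spin":0},
    {"grip":1,"travel":[0,0,0],"spin":0},
    {"grip":1,"travel":[0,0,0],"spin":0},
    {"grip":1,"travel":[0,0,0.03],"spin":0},
    {"grip":1,"travel":[0,0,0.05],"spin":0},
    {"grip":1,"travel":[0,0,0.06],"spin":0},
    {"grip":1,"travel":[0,-0.03,0.06],"spin":0},
    {"grip":1,"travel":[0,-0.03,0.03],"spin":0},
    {"grip":1,"travel":[0,0,0],"spin":0},
    {"grip":1,"travel":[0,0,0],"spin":0},
  ],
)

```text
time_s: 14.92
tool_pos: [0.5048, -0.1804, 0.2488]
ee_rot: [-1.573, 0.003, -1.353]
contact_force: [-1.0, -0.2, -0.5]
width: 0.0936
```

```bash
python3 -c "
from h import *
look('10',cams=('wrist','side','scene'))
import pickle
p=pickle.load(open('pics/wrist_10.pkl','rb'))
im=p['pixels'].copy()
def circ(c,r,z,col):
    P=np.array([proj(p,[c[0]+r*np.cos(t),c[1]+r*np.sin(t),z]) for t in np.linspace(0,6.28,300)])*2.5;cv2.polylines(im,[np.round(P).astype(np.int32)],True,col,1)
im=cv2.resize(im,None,fx=2.5,fy=2.5,interpolation=2)
for c in ((.4837,-.0252),(.5057,-.1228),(.5276,-.2203)): circ(c,.033,.004,(0,255,255)); circ(c,.028,.034,(255,255,255))
a=im[0:800,600:1000]
s=cv2.resize(p['pixels'],None,fx=2.5,fy=2.5,interpolation=2)[0:800,600:1000]
cv2.imwrite('pics/o10.png',cv2.resize(np.hstack([a,s]),None,fx=.75,fy=.75,interpolation=3))
a=cv2.imread('pics/scene_10.png')[205:310,180:320]; b=cv2.imread('pics/side_10.png')[195:285,290:420]
cv2.imwrite('pics/c10.png',np.hstack([cv2.resize(a,(400,300),interpolation=2),cv2.resize(b,(400,300),interpolation=2)]))
"
```

```text
15.07 [ 0.5049 -0.1801  0.2486] [-1.573  0.003 -1.352] [-0.1 -0.2 -0.5] 0.0937 [-0.47  0.21  1.54  0.    1.4  -0.69]
```

View pics/o10.png

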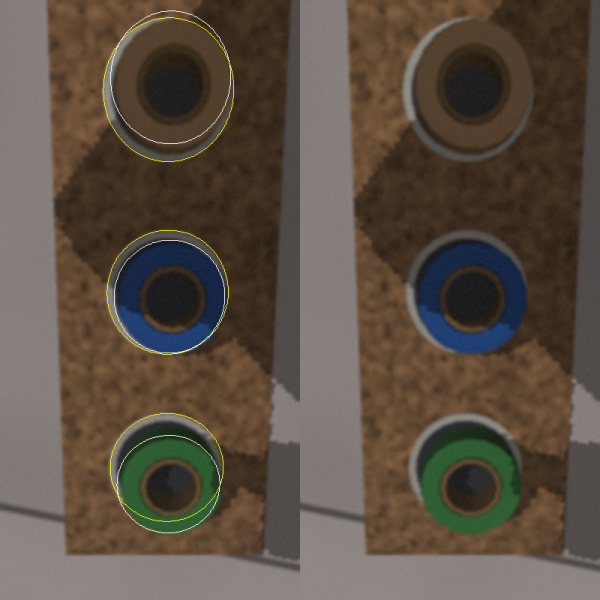

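View pics/c10.png

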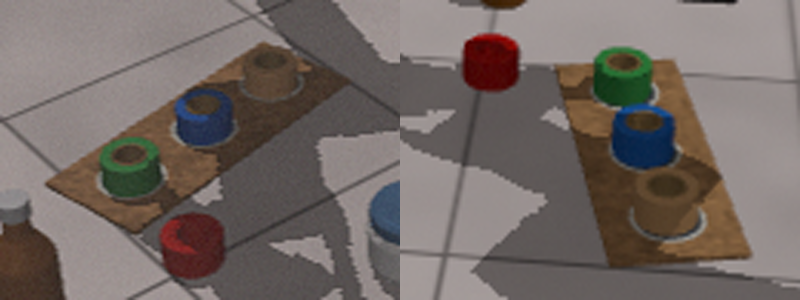

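```bash
python3 -c "
from h import *
print(manip.close_job())"
```

```text
the job is handed in; nothing more can be done
None
```

The job is handed in at about 15 s of robot time, well under the 58 s limit. Each of the three marks now has one tape roll lying flat on it.

- **Beige:** I gripped it at 15 N, slid it straight up off the chrome peg, set it down on mark2 and released it at first contact (about 2 N).
- **Blue:** I picked it up, moved it about 30 mm and set it down on mark1. Contact on setting down was about 9 N.
- **Green:** It was already on mark0, about 2.5 mm off centre, so I left it alone.

**Last checks:** the final pictures from all three cameras show the rolls flat and upright, with the gripper open and clear of everything. Held against the marks in the wrist picture, blue and green came out about 1 mm from where I had drawn them and beige about 2 mm. That is about as accurate as the calibration allows.

The red look-alike was not touched. The arm came near none of the other things on the sill, but I did not re-measure where they stand. No check failed or disagreed.

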